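Click the photometer's filter lever to its third detent and take a reading

TASK

The orange filter lever on top of the photometer is parked at the end of its slot. Without gripping it, gently push it with the fingertips along the slot, counting the clicks, and leave it resting in the third click, never running past that one; only then press the green button right down and let it come back up. Leave the vial, the bottle and the beaker beside the instrument where they stand.

Things in the scene. Friction and masses are not known exactly. Their poses are not given: they have to be found in the camera images.
- photometer: White instrument fixed to the bench, 200 x 230 x 80 mm (x, y, z). Origin: centre of its underside, z up, -x its front (roughly towards the robot). Flat top 80 mm above the bench with a flat display, a flat black disc and white ticks (all under 6 mm high). The lever's slot runs along y at x = +35 mm, from y = -40 (parked) to +40 mm; the button is at x = -60, y = -60 mm.
- filter_lever: Orange upright lever tab on the slide, 26 mm wide (photometer x), 14 mm thick (photometer y, the way it slides), its orange part from 8 to 42 mm above the instrument's top. Origin at the foot of the lever in the slot, at the level of the instrument's top; axes parallel to the photometer's.
- lever_top (a point): Centre of the lever's top face, 42 mm above the instrument's top (122 mm above the bench).
- filter_slide (a joint): Lever travel along the photometer's +y, in m: 0 parked at the end stop (the start), 0.080 the other stop. Sprung clicks every 16 mm, beside the ticks: first 0.016, second 0.032, third 0.048, then 0.064, 0.080. It takes 4 to 7 N to push out of a click; half-way to the next (8 mm on) it snaps forward into that one, away from the finger, and stays.
- read_button (a joint): Travel of the round green spring button, in m: 0 up, 0.006 fully down (takes about 4.5 N); springs back when let go.
- read_button_top (a point): Centre of the top face of the green button (28 mm across), which is pressed straight down. It stands on a low black housing on the instrument's top.
- vial_mid (a point): Bystander: amber vial, 24 mm across and 62 mm tall, standing 30 mm deep in one hole of a low wooden block (75 x 150 x 40 mm, on an 88 x 165 mm foot, heavy) beside the instrument. This point is half-way up the vial.
- reagent_mid (a point): Bystander: white bottle with red cap, 52 mm across and 110 mm tall, loose on the bench. This point is half-way up.
- beaker_mid (a point): Bystander: empty glass beaker, 60 mm across and 75 mm tall, loose on the bench. This point is half-way up.

How it is judged:
On the way, in this order (a step that is already met when the one before it is completed fails the run):
1. the lever rests in the third detent (value of joint filter_slide between 0.0445 and 0.0515 m and velocity of joint filter_slide below 0.02 m/s), for 0.3 s.
2. the green button is pressed right down (value of joint read_button above 0.0048 m).
At the end, for the whole second after the job is handed in: The lever rests in the third detent (travel 48 mm, within 3.5 mm), the button has been pressed at least 4.8 mm after that and is up again (within 1.2 mm), and the vial, bottle and beaker are within 12 mm of where they stood (value of joint filter_slide between 0.0445 and 0.0515 m and value of joint read_button below 0.0012 m and velocity of joint filter_slide below 0.01 m/s and distance of each of vial_mid, reagent_mid, beaker_mid from where it was at the start of the episode below 0.012 m); the robot touches nothing.
It fails at once if the lever runs past the third detent (beyond 55.5 mm of travel) (value of joint filter_slide above 0.0555 m).
It fails at once if the button is pressed (more than 3 mm) while the lever is not in the third detent (value of joint read_button above 0.003 m and not (value of joint filter_slide between 0.0445 and 0.0515 m)).
It fails at once if the lever is gripped or forced (more than 18 N between fingers and lever) (contact force between the fingers and filter_lever above 18 N).
It fails at once if the vial, bottle or beaker is lifted, carried or shoved (more than 15 mm) (distance of any of vial_mid, reagent_mid, beaker_mid from where it was at the start of the episode above 0.015 m).
It also fails if it takes over 53 s, if anything falls off the work surface, if the arm or the gripper's body presses on something with over 40 N, if the wrist force passes 120 N, or if a joint passes its speed limit or range.

ROBOT

A 6-joint arm with a two-finger parallel gripper is mounted at the origin on the work surface. World frame = base frame: x ahead of the robot, y to its left, z up, the work surface at z = 0. Lengths are in m, angles in rad, forces in N, time in s.
With the tool pointing down it reaches from about 0.35 to 0.975 m from the base axis. Payload 17.4 kg.
Tool frame: the origin (TCP) lies midway between the tips of the shut fingers; the grasp point (between the pads) lies 19 mm behind it; z points along the fingers, y is the line along which they close (so a half turn about z gives the same grasp; the last joint's range is limited). The gripper opens to 85 mm and grips with 20 to 120 N. Pads are 22 mm wide; open, the fingers measure 114 mm over their backs; the gripper's body (76 mm by 85 mm) begins 54 mm behind the grasp point. The pads swing forward as they close: fully open they stand 13 mm farther back than shut.
Start: joints at [-1.379, 0.116, 1.442, -0, 1.584, -0.038], TCP at [0.154, -0.657, 0.231] pointing down, gripper open.
Joint ranges: [-2.83, 2.83], [-0.83, 2.19], [0.07, 2.5], [-1.14, 4.28], [0.01, 3], [-2.97, 2.97]. Speed limits (rad/s): [1.89, 1.89, 2.22, 3.14, 3.14, 3.14].

INTERFACE

Orientations are given as a unit quaternion [w, x, y, z].
In Python, from rig import env, eyes, close_job gives the robot as it stands.
- The arm moves only by the shell command python3 -m inch 'ROWS' [FORCE]. ROWS is JSON, a list of rows, each an object with "linear": the shift along the tool's x, y, z in mm, a list of three; "delta_rot": the turn, a rotation vector about the tool's x, y, z in degrees, a list of three; "fingers": the opening, from 0 (shut) to 1 (fully open). In form: [{"linear": [dx, dy, dz], "delta_rot": [ax, ay, az], "fingers": fingers}, ...]. A call has 1 to 8 rows; each row shifts and turns the commanded pose from where the row before left it, along the tool's axes as they then stand; what a row does not reach is not made up. A row lasts 1/10 s, in which the tool goes at most 50 mm and 8.59 degrees, less where a joint would pass 70% of its speed; a pose out of reach is approached as far as the arm can. A call is refused whole if a number of a shift passes 50 or a number of a turn 8.59, either way. A call with a gripper value outside its range is refused whole. The fingers move at their own pace and stop on an object; FORCE is the grip in N (left out, the last holds). Time passes only in rows, so rows that do not move let the fingers close. It gives the time, the measured TCP pose, the force, the opening and the grip force at its end, in the units of the state.
- env.observe(): the state, without advancing time (a new reading comes with each control period).
- eyes.read_camera(name): name is "side" or "top"; returns a dict with "frame" (400x640x3 uint8, red, green, blue), "mtx" (3x3 intrinsics, pixels), "extrinsics" (4x4, takes a point from camera to world coordinates). Camera axes: x right, y up, looking along -z (the intrinsics and any distortion apply to the point x, -y, -z); pixel columns grow to the right and rows downward; lengths in m; the calibration is good to about 2 mm. A picture is of the moment at which its call begins. There is no depth.
- close_job(): hands the job in; it is judged then, once.
The state is a dict: "t": time; "joint_pos": joint angles; "qd": joint speeds; "joint_efforts": joint torques, N m; "tool_pos": TCP position; "ee_rot": TCP orientation; "contact_force": force on the tool from outside, world axes, zero at the start; "ft_torque": the same for the moment, N m; "finger_gap": finger opening in m; "finger_force": force on a finger pad.
Only numpy, scipy, OpenCV 4.12 (cv2) and the standard library are available. Lean on these libraries where they do the work, as an engineer would, in place of code of your own. Each camera call takes 0.05 s, during which the arm holds its last target. There are 200 camera calls.

## Working session

There is one attempt and no reset: what is moved stays moved. The work goes in short steps, Python scripts to look and compute and a shell command to move; the robot and the scene stay as the last step left them, time stands still between calls to the robot, and variables do not carry over. Pictures are saved under pics/ and viewed, at most 10 in all, crops included, and the job is handed in when it is done.

```bash
mkdir -p pics; ls
python3 - <<'E'
from rig import env, eyes
import cv2, numpy as np
s=env.observe(); print({k:np.round(v,3) for k,v in s.items()})
for n in ("side","top"):
    c=eyes.read_camera(n); cv2.imwrite(f"pics/{n}0.png",c["frame"][:,:,::-1]); np.savez(f"{n}0.npz",**c)
    print(n,c["mtx"].round(1).tolist(),c["extrinsics"].round(3).tolist(),[k for k in c])
E
```

```text
pics
{'t': np.float64(0.0), 'joint_pos': array([-1.379,  0.116,  1.442, -0.   ,  1.584, -0.038]), 'qd': array([ 0.   ,  0.002,  0.001,  0.002, -0.   ,  0.   ]), 'joint_efforts': array([ 0.0000e+00, -7.3198e+01, -6.3248e+01, -0.0000e+00,  6.0000e-03,
        0.0000e+00]), 'tool_pos': array([ 0.154, -0.657,  0.231]), 'ee_rot': array([-0.001,  0.993,  0.115, -0.   ]), 'contact_force': array([0.118, 0.336, 0.19 ]), 'ft_torque': array([-0.023, -0.004, -0.019]), 'finger_force': np.float64(0.0), 'finger_gap': np.float64(0.085)}
side [[384.6, 0.0, 322.8], [0.0, 384.6, 197.6], [0.0, 0.0, 1.0]] [[-0.993, 0.043, -0.111, 0.502], [-0.117, -0.544, 0.831, 0.642], [-0.025, 0.838, 0.545, 0.506], [0.0, 0.0, 0.0, 1.0]] ['frame', 'mtx', 'extrinsics']
top [[506.7, 0.0, 327.7], [0.0, 506.7, 210.2], [0.0, 0.0, 1.0]] [[0.027, 0.998, -0.054, 0.516], [-1.0, 0.027, -0.004, 0.039], [-0.002, 0.054, 0.999, 1.179], [0.0, 0.0, 0.0, 1.0]] ['frame', 'mtx', 'extrinsics']
```

View pics/side0.png

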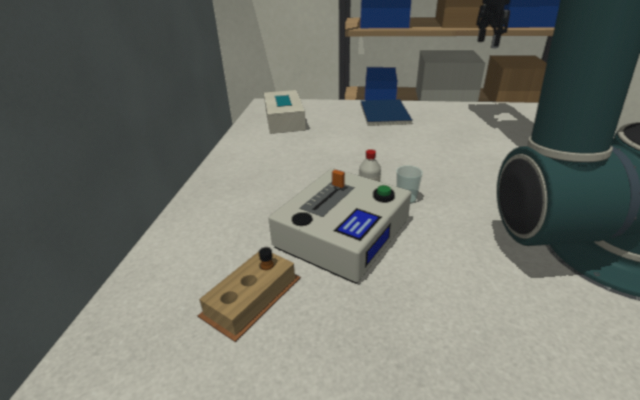

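View pics/top0.png

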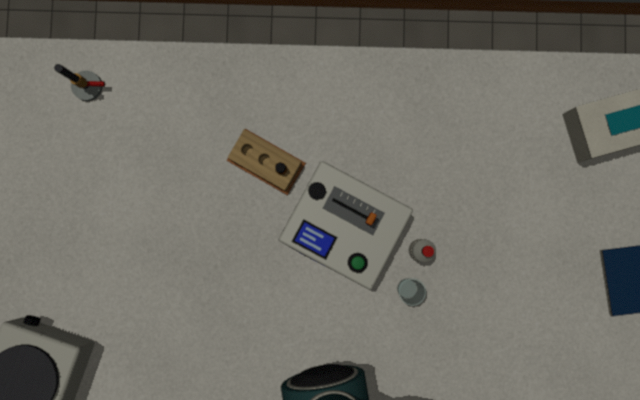

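The side view shows the orange lever at about (338,180), the green button at (384,193), and the bottle and beaker behind the instrument. The top view shows the lever at (372,217), the button at (358,262), the instrument's corners at about (322,162), (412,210), (375,290) and (280,240), the bottle at (425,252) and the beaker at (411,292).

```bash
cat > h.py <<'E'
import numpy as np, cv2
def ray(c,p):
    K,E=c["mtx"],c["extrinsics"]
    d=np.linalg.inv(K)@[p[0],p[1],1]; d=E[:3,:3]@(d*[1,-1,-1]); return E[:3,3],d/np.linalg.norm(d)
def plane(c,p,z):
    o,d=ray(c,p); return o+d*(z-o[2])/d[2]
def tri(c1,p1,c2,p2):
    o1,d1=ray(c1,p1);o2,d2=ray(c2,p2)
    s=np.linalg.lstsq(np.c_[d1,-d2],o2-o1,rcond=None)[0]
    a,b=o1+s[0]*d1,o2+s[1]*d2; return (a+b)/2,np.linalg.norm(a-b)
def proj(c,P):
    E=c["extrinsics"]; q=E[:3,:3].T@(np.array(P)-E[:3,3]); q=q*[1,-1,-1]; q=c["mtx"]@q; return q[:2]/q[2]
def mask(c,lo,hi,roi):
    h=cv2.cvtColor(c["frame"],cv2.COLOR_RGB2HSV); m=cv2.inRange(h,lo,hi)
    k=np.zeros_like(m); x0,y0,x1,y1=roi; k[y0:y1,x0:x1]=255; m&=k
    n,l,s,ce=cv2.connectedComponentsWithStats(m); i=1+np.argmax(s[1:,4]); return (l==i).astype(np.uint8),s[i],ce[i]
OR=((5,150,80),(20,255,255)); GR=((50,100,30),(80,255,255))
E
python3 - <<'E'
from h import *
S=dict(np.load("side0.npz"));T=dict(np.load("top0.npz"))
for n,col in (("lever",OR),("button",GR)):
    ms,ss,cs=mask(S,*col,(250,140,430,300)); mt,st,ct=mask(T,*col,(270,150,430,310))
    print(n,ss,cs.round(1),st,ct.round(1),[np.round(v,4) for v in tri(S,cs,T,ct)])
    if n=="lever": lv=ct
    else: bt=ct
# instrument outline in top view
h=cv2.cvtColor(T["frame"],cv2.COLOR_RGB2HSV)
g=cv2.cvtColor(T["frame"],cv2.COLOR_RGB2GRAY); print(g[225,275:295],g[180,200:204],g[250,330:345])
crop=cv2.resize(T["frame"][150:310,260:450],None,fx=4,fy=3.75,interpolation=cv2.INTER_CUBIC)
cv2.imwrite("pics/topcrop.png",crop[:,:,::-1])
for px in ((322,162),(412,210),(375,288),(280,240)): print(plane(T,px,.08).round(3))
print('bottle cap',plane(T,(428,252),.11).round(3),'beaker top',plane(T,(407,289),.075).round(3))
E
```

```text
lever [333 170  11  17 155] [337.7 178.2] [366 213  10  12  70] [370.6 218.2] [array([ 0.5609, -0.0486,  0.1025]), np.float64(0.0025)]
button [377 186  14  10 118] [383.5 190.7] [351 256  14  14 157] [357.4 262.5] [array([ 0.4662, -0.0235,  0.0922]), np.float64(0.0027)]
[125 128 126 123 122 123 123 125 126 125 118 114 123 129 131 133 132 132
 132 132] [126 125 125 125] [ 66  97 120 129 131 128 129 128 129 128 129 129 129 129 129]
[0.68  0.058 0.08 ]
[ 0.581 -0.14   0.08 ]
[ 0.411 -0.063  0.08 ]
[0.508 0.144 0.08 ]
bottle cap [ 0.492 -0.17   0.11 ] beaker top [ 0.41  -0.133  0.075]
```

View pics/topcrop.png

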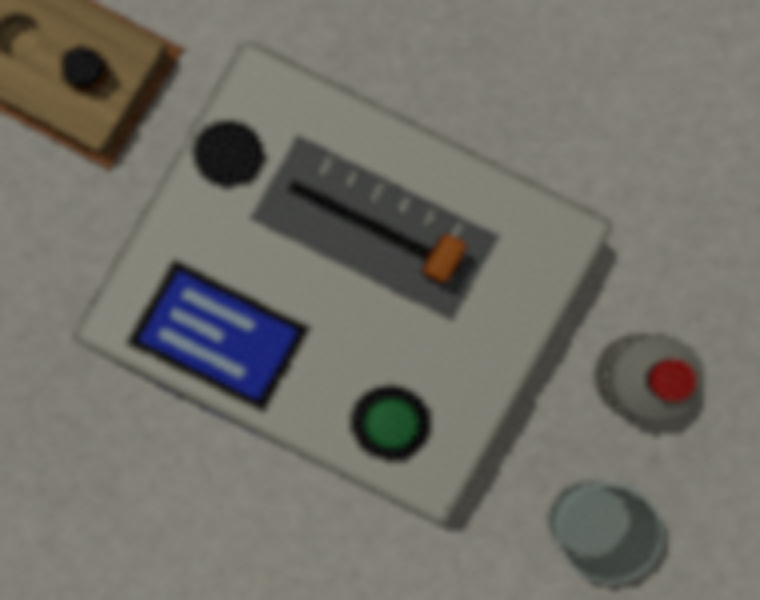

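The lever and button triangulate to heights of 0.10 and 0.09, and their offset fits a yaw of about -26.5°. I'll shut the fingers and turn the tool so its x axis lies along the slot.

```bash
python3 -m inch '[{"linear":[0,0,0],"delta_rot":[0,0,-8.4],"fingers":0},{"linear":[0,0,0],"delta_rot":[0,0,-8.4],"fingers":0},{"linear":[0,0,0],"delta_rot":[0,0,-8.4],"fingers":0},{"linear":[0,0,0],"delta_rot":[0,0,-8.4],"fingers":0},{"linear":[0,0,0],"delta_rot":[0,0,-8.4],"fingers":0},{"linear":[0,0,0],"delta_rot":[0,0,-8.3],"fingers":0},{"linear":[0,0,0],"delta_rot":[0,0,0],"fingers":0},{"linear":[0,0,0],"delta_rot":[0,0,0],"fingers":0}]'
cat >> h.py <<'E'
def toolto(P):
    from rig import env
    from scipy.spatial.transform import Rotation as R
    s=env.observe(); q=np.array(s["ee_rot"]); Rm=R.from_quat(q[[1,2,3,0]]).as_matrix()
    print("t",round(float(s["t"]),2),"tcp",np.round(s["tool_pos"],4),"xang",np.degrees(np.arctan2(Rm[1,0],Rm[0,0])).round(2),"zaxis",Rm[:,2].round(4),"F",np.round(s["contact_force"],1),"gap",np.round(s["finger_gap"],4))
    print("shift tool mm",(1000*Rm.T@(np.array(P)-s["tool_pos"])).round(1))
E
python3 -c "
from h import *; toolto([.542,-.0875,.231])"
```

```text
t: 0.9
tool_pos: [0.1537, -0.6572, 0.231]
ee_rot: [-0.0, 0.852, 0.524, 0.0]
contact_force: [0.1, 0.0, 0.0]
finger_gap: 0.0002
finger_force: 0.0
t 0.9 tcp [ 0.1537 -0.6572  0.231 ] xang 63.21 zaxis [-0.e+00  4.e-04 -1.e+00] F [0.1 0.  0. ] gap 0.0002
shift tool mm [6.836e+02 8.980e+01 3.000e-01]
```

```bash
python3 -m inch '[{"linear":[20,3,0],"delta_rot":[0,0,0],"fingers":0},{"linear":[40,5,0],"delta_rot":[0,0,0],"fingers":0},{"linear":[45,6,0],"delta_rot":[0,0,0],"fingers":0},{"linear":[45,6,0],"delta_rot":[0,0,0],"fingers":0},{"linear":[45,6,0],"delta_rot":[0,0,0],"fingers":0},{"linear":[45,6,0],"delta_rot":[0,0,0],"fingers":0},{"linear":[45,6,0],"delta_rot":[0,0,0],"fingers":0},{"linear":[45,6,0],"delta_rot":[0,0,0],"fingers":0}]' | head -2
python3 -m inch '[{"linear":[45,6,0],"delta_rot":[0,0,0],"fingers":0},{"linear":[45,6,0],"delta_rot":[0,0,0],"fingers":0},{"linear":[45,6,0],"delta_rot":[0,0,0],"fingers":0},{"linear":[45,6,0],"delta_rot":[0,0,0],"fingers":0},{"linear":[45,6,0],"delta_rot":[0,0,0],"fingers":0},{"linear":[45,6,0],"delta_rot":[0,0,0],"fingers":0},{"linear":[30,3,0],"delta_rot":[0,0,0],"fingers":0},{"linear":[0,0,0],"delta_rot":[0,0,0],"fingers":0}]' | head -2
python3 -c "
from h import *; toolto([.542,-.0875,.231])"
```

```text
t: 1.7
tool_pos: [0.3411, -0.38, 0.2314]
t: 2.5
tool_pos: [0.5107, -0.1279, 0.2311]
t 2.5 tcp [ 0.5107 -0.1279  0.2311] xang 63.42 zaxis [-1.e-04  7.e-04 -1.e+00] F [-0.8 -0.1  0.2] gap 0.0001
shift tool mm [50.1  9.9  0.1]
```

```bash
python3 -m inch '[{"linear":[25,5,0],"delta_rot":[0,0,0],"fingers":0},{"linear":[25,5,0],"delta_rot":[0,0,0],"fingers":0},{"linear":[0,0,0],"delta_rot":[0,0,0],"fingers":0},{"linear":[0,0,30],"delta_rot":[0,0,0],"fingers":0},{"linear":[0,0,30],"delta_rot":[0,0,0],"fingers":0},{"linear":[0,0,30],"delta_rot":[0,0,0],"fingers":0},{"linear":[0,0,35],"delta_rot":[0,0,0],"fingers":0},{"linear":[0,0,0],"delta_rot":[0,0,0],"fingers":0}]'
python3 - <<'E'
from h import *; toolto([.542,-.0875,.105])
from rig import eyes
o=[]
for n,(x,y) in (("side",(240,120)),("top",(270,150))):
    c=eyes.read_camera(n); np.savez(f"{n}1.npz",**c)
    print(n,proj(c,[.5609,-.0486,.1025]).round(1))
    o.append(cv2.resize(c["frame"][y:y+160,x:x+160],None,fx=2.5,fy=2.5,interpolation=cv2.INTER_CUBIC))
cv2.imwrite("pics/c1.png",np.hstack(o)[:,:,::-1])
E
```

```text
t: 3.3
tool_pos: [0.5383, -0.0908, 0.102]
ee_rot: [-0.002, 0.851, 0.525, -0.002]
contact_force: [0.0, -1.0, 0.1]
finger_gap: 0.0001
finger_force: 0.0
t 3.3 tcp [ 0.5383 -0.0908  0.102 ] xang 63.29 zaxis [-0.0065  0.0012 -1.    ] F [ 0.  -1.   0.1] gap 0.0001
shift tool mm [ 4.6  1.9 -3.1]
side [338.3 178.3]
top [370.6 217.6]
```

View pics/c1.png

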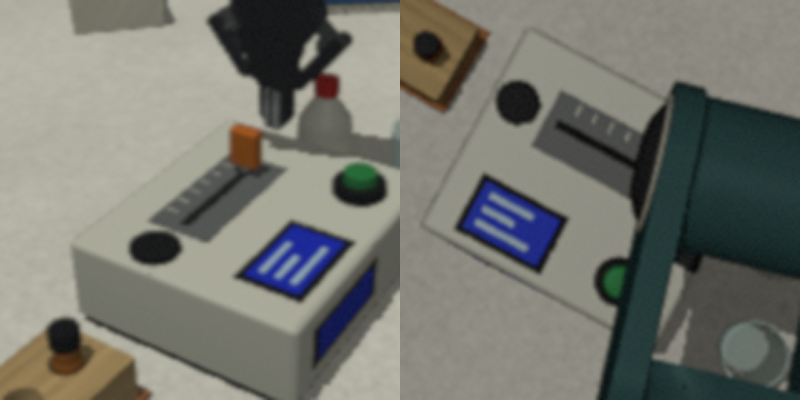

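The fingertips stand behind the lever in line with the slot (lever at about (338,180), fingertips at (349,166) in the full side image). Now I'll approach and push slowly, tracking travel with the side camera.

```bash
cat >> h.py <<'E'
def track():
    from rig import env,eyes
    c0=dict(np.load("side0.npz")); c=eyes.read_camera("side")
    u=np.array([.446,.895]); z=.1025
    def loc(c):
        m,s,ce=mask(c,*OR,(250,140,430,300)); return plane(c,ce,z)[:2],s[4]
    (a,A),(b,B)=loc(c0),loc(c); s=env.observe(); d=1000*(b-a)
    p=s["tool_pos"]; print("t",round(float(s["t"]),2),"travel mm",round(float(d@u),1),"lat",round(float(d@[.895,-.446]),1),"area",A,B,"| tcp s",round(1000*float((p[:2]-[.5609,-.0486])@u),1),"lat",round(1000*float((p[:2]-[.5609,-.0486])@[.895,-.446]),1),"z",round(float(p[2]),4),"Falong",round(float(s["contact_force"][:2]@u),1),"F",np.round(s["contact_force"],1))
E
python3 -m inch '[{"linear":[6,0.7,0],"delta_rot":[0,0,0],"fingers":0},{"linear":[6,0.7,0],"delta_rot":[0,0,0],"fingers":0},{"linear":[5,0,0],"delta_rot":[0,0,0],"fingers":0},{"linear":[3,0,0],"delta_rot":[0,0,0],"fingers":0},{"linear":[0,0,0],"delta_rot":[0,0,0],"fingers":0},{"linear":[0,0,0],"delta_rot":[0,0,0],"fingers":0}]' >/dev/null
python3 -c "from h import *; track()"
```

```text
t 4.05 travel mm -1.0 lat 0.1 area 155 170 | tcp s -26.5 lat 2.0 z 0.1063 Falong -0.6 F [ 0.3 -0.8 -0.1]
```

```bash
python3 -m inch '[{"linear":[2,-1,3],"delta_rot":[0,0,0],"fingers":0},{"linear":[2,0,2],"delta_rot":[0,0,0],"fingers":0},{"linear":[0,0,0],"delta_rot":[0,0,0],"fingers":0}]' >/dev/null
python3 -c "from h import *; track()"
python3 -m inch '[{"linear":[1,0,0],"delta_rot":[0,0,0],"fingers":0},{"linear":[1,0,0],"delta_rot":[0,0,0],"fingers":0},{"linear":[0,0,0],"delta_rot":[0,0,0],"fingers":0}]' >/dev/null
python3 -c "from h import *; track()"
python3 -m inch '[{"linear":[1,0,0],"delta_rot":[0,0,0],"fingers":0},{"linear":[1,0,0],"delta_rot":[0,0,0],"fingers":0},{"linear":[0,0,0],"delta_rot":[0,0,0],"fingers":0}]' >/dev/null
python3 -c "from h import *; track()"
python3 -m inch '[{"linear":[1,0,0],"delta_rot":[0,0,0],"fingers":0},{"linear":[1,0,0],"delta_rot":[0,0,0],"fingers":0},{"linear":[0,0,0],"delta_rot":[0,0,0],"fingers":0}]' >/dev/null
python3 -c "from h import *; track()"
```

```text
t 4.4 travel mm -1.5 lat 0.2 area 155 175 | tcp s -22.4 lat 0.9 z 0.101 Falong -0.6 F [-0.4 -0.5  0.7]
t 4.75 travel mm -1.5 lat 0.2 area 155 175 | tcp s -20.4 lat 1.0 z 0.1014 Falong 0.5 F [ 0.7  0.3 -0.3]
t 5.1 travel mm -1.7 lat 0.3 area 155 174 | tcp s -18.4 lat 1.0 z 0.1013 Falong -0.2 F [ 0.1 -0.3 -0.2]
t 5.45 travel mm -2.1 lat 0.5 area 155 177 | tcp s -16.4 lat 1.0 z 0.1013 Falong 0.1 F [-0.2  0.2 -1. ]
```

```bash
python3 -m inch '[{"linear":[1,0,0],"delta_rot":[0,0,0],"fingers":0},{"linear":[1,0,0],"delta_rot":[0,0,0],"fingers":0},{"linear":[0,0,0],"delta_rot":[0,0,0],"fingers":0}]' >/dev/null
python3 -c "from h import *; track()"
python3 -m inch '[{"linear":[1,0,0],"delta_rot":[0,0,0],"fingers":0},{"linear":[1,0,0],"delta_rot":[0,0,0],"fingers":0},{"linear":[0,0,0],"delta_rot":[0,0,0],"fingers":0}]' >/dev/null
python3 -c "from h import *; track()"
python3 -m inch '[{"linear":[1,0,0],"delta_rot":[0,0,0],"fingers":0},{"linear":[1,0,0],"delta_rot":[0,0,0],"fingers":0},{"linear":[0,0,0],"delta_rot":[0,0,0],"fingers":0}]' >/dev/null
python3 -c "from h import *; track()"
python3 -m inch '[{"linear":[1,0,0],"delta_rot":[0,0,0],"fingers":0},{"linear":[1,0,0],"delta_rot":[0,0,0],"fingers":0},{"linear":[0,0,0],"delta_rot":[0,0,0],"fingers":0}]' >/dev/null
python3 -c "from h import *; track()"
```

```text
t 5.8 travel mm 0.1 lat 0.0 area 155 177 | tcp s -14.5 lat 1.0 z 0.1013 Falong -2.2 F [-0.9 -2.1  0.2]
t 6.15 travel mm 1.6 lat 0.5 area 155 176 | tcp s -12.6 lat 1.0 z 0.1013 Falong -4.5 F [-2.2 -3.9  1.4]
t 6.5 travel mm 3.3 lat 0.4 area 155 179 | tcp s -10.5 lat 1.1 z 0.1013 Falong -5.0 F [-3.  -4.1  1.6]
t 6.85 travel mm 6.0 lat 0.2 area 155 177 | tcp s -8.1 lat 1.0 z 0.1013 Falong 0.6 F [ 0.7  0.3 -0.3]
```

Contact came at s ≈ -16 and the lever released at about -8, so that looks like the first click. I'll check, then go for the second.

```bash
python3 -c "from h import *; track()"
python3 -m inch '[{"linear":[2,0,0],"delta_rot":[0,0,0],"fingers":0},{"linear":[2,0,0],"delta_rot":[0,0,0],"fingers":0},{"linear":[2,0,0],"delta_rot":[0,0,0],"fingers":0},{"linear":[0,0,0],"delta_rot":[0,0,0],"fingers":0}]' >/dev/null
python3 -c "from h import *; track()"
python3 -m inch '[{"linear":[1,0,0],"delta_rot":[0,0,0],"fingers":0},{"linear":[1,0,0],"delta_rot":[0,0,0],"fingers":0},{"linear":[1,0,0],"delta_rot":[0,0,0],"fingers":0},{"linear":[1,0,0],"delta_rot":[0,0,0],"fingers":0},{"linear":[0,0,0],"delta_rot":[0,0,0],"fingers":0}]' >/dev/null
python3 -c "from h import *; track()"
python3 -m inch '[{"linear":[1,0,0],"delta_rot":[0,0,0],"fingers":0},{"linear":[1,0,0],"delta_rot":[0,0,0],"fingers":0},{"linear":[1,0,0],"delta_rot":[0,0,0],"fingers":0},{"linear":[0,0,0],"delta_rot":[0,0,0],"fingers":0}]' >/dev/null
python3 -c "from h import *; track()"
```

```text
t 6.9 travel mm 6.4 lat -0.1 area 155 176 | tcp s -8.1 lat 1.0 z 0.1013 Falong -0.3 F [-0.7  0.  -0.2]
t 7.35 travel mm 14.2 lat 0.7 area 155 179 | tcp s -2.2 lat 1.0 z 0.1013 Falong 0.5 F [0.9 0.1 0.5]
t 7.9 travel mm 15.9 lat 0.6 area 155 175 | tcp s 1.5 lat 1.0 z 0.1013 Falong -2.4 F [-0.8 -2.2  0.2]
t 8.35 travel mm 18.2 lat 0.8 area 155 179 | tcp s 4.4 lat 1.1 z 0.1013 Falong -4.9 F [-3.1 -4.   0.9]
```

```bash
python3 -m inch '[{"linear":[1,0,0],"delta_rot":[0,0,0],"fingers":0},{"linear":[1,0,0],"delta_rot":[0,0,0],"fingers":0},{"linear":[0,0,0],"delta_rot":[0,0,0],"fingers":0}]' >/dev/null
python3 -c "from h import *; track()"
python3 -m inch '[{"linear":[1,0,0],"delta_rot":[0,0,0],"fingers":0},{"linear":[1,0,0],"delta_rot":[0,0,0],"fingers":0},{"linear":[0,0,0],"delta_rot":[0,0,0],"fingers":0}]' >/dev/null
python3 -c "from h import *; track()"
python3 -m inch '[{"linear":[0,0,0],"delta_rot":[0,0,0],"fingers":0},{"linear":[0,0,0],"delta_rot":[0,0,0],"fingers":0}]' >/dev/null
python3 -c "from h import *; track()"
```

```text
t 8.7 travel mm 20.8 lat 0.5 area 155 181 | tcp s 6.6 lat 1.0 z 0.1013 Falong -3.7 F [-2.2 -3.   1.1]
t 9.05 travel mm 29.3 lat 0.6 area 155 181 | tcp s 8.9 lat 1.0 z 0.1013 Falong -0.1 F [-0.5  0.1  0.1]
t 9.3 travel mm 30.5 lat 0.7 area 155 175 | tcp s 8.6 lat 1.0 z 0.1013 Falong 0.4 F [0.3 0.3 0.5]
```

Second click: the reading is 30.5 with a bias of about -1.8, so roughly 32 mm. On to the third.

```bash
python3 -m inch '[{"linear":[2,0,0],"delta_rot":[0,0,0],"fingers":0},{"linear":[2,0,0],"delta_rot":[0,0,0],"fingers":0},{"linear":[1,0,0],"delta_rot":[0,0,0],"fingers":0},{"linear":[1,0,0],"delta_rot":[0,0,0],"fingers":0},{"linear":[0,0,0],"delta_rot":[0,0,0],"fingers":0}]' >/dev/null
python3 -c "from h import *; track()"
python3 -m inch '[{"linear":[1,0,0],"delta_rot":[0,0,0],"fingers":0},{"linear":[1,0,0],"delta_rot":[0,0,0],"fingers":0},{"linear":[1,0,0],"delta_rot":[0,0,0],"fingers":0},{"linear":[1,0,0],"delta_rot":[0,0,0],"fingers":0},{"linear":[1,0,0],"delta_rot":[0,0,0],"fingers":0},{"linear":[1,0,0],"delta_rot":[0,0,0],"fingers":0},{"linear":[0,0,0],"delta_rot":[0,0,0],"fingers":0}]' >/dev/null
python3 -c "from h import *; track()"
python3 -m inch '[{"linear":[1,0,0],"delta_rot":[0,0,0],"fingers":0},{"linear":[1,0,0],"delta_rot":[0,0,0],"fingers":0},{"linear":[0,0,0],"delta_rot":[0,0,0],"fingers":0}]' >/dev/null
python3 -c "from h import *; track()"
```

```text
t 9.85 travel mm 30.1 lat 0.8 area 155 182 | tcp s 14.7 lat 1.0 z 0.1013 Falong 0.8 F [0.8 0.5 0.9]
t 10.6 travel mm 34.7 lat 0.7 area 155 178 | tcp s 20.3 lat 1.1 z 0.1013 Falong -5.6 F [-3.2 -4.6  0.8]
t 10.95 travel mm 36.8 lat 0.6 area 155 189 | tcp s 22.6 lat 1.1 z 0.1013 Falong -3.0 F [-1.3 -2.7  0.5]
```

```bash
python3 -m inch '[{"linear":[1,0,0],"delta_rot":[0,0,0],"fingers":0},{"linear":[0,0,0],"delta_rot":[0,0,0],"fingers":0}]' >/dev/null
python3 -c "from h import *; track()"
python3 -m inch '[{"linear":[0.6,0,0],"delta_rot":[0,0,0],"fingers":0},{"linear":[0,0,0],"delta_rot":[0,0,0],"fingers":0},{"linear":[0,0,0],"delta_rot":[0,0,0],"fingers":0}]' >/dev/null
python3 -c "from h import *; track()"
```

```text
t 11.2 travel mm 38.3 lat 0.8 area 155 179 | tcp s 23.8 lat 1.0 z 0.1013 Falong -1.4 F [ 0.1 -1.6  0.5]
t 11.55 travel mm 47.7 lat 0.6 area 155 184 | tcp s 24.3 lat 1.0 z 0.1013 Falong -0.0 F [-0.2  0.  -0.1]
```

Third click: the force dropped to zero and the reading is about 48 mm. I'll back off, rise and look.

```bash
python3 -m inch '[{"linear":[-8,0,0],"delta_rot":[0,0,0],"fingers":0},{"linear":[-10,0,0],"delta_rot":[0,0,0],"fingers":0},{"linear":[0,0,-25],"delta_rot":[0,0,0],"fingers":0},{"linear":[0,0,-30],"delta_rot":[0,0,0],"fingers":0},{"linear":[0,0,0],"delta_rot":[0,0,0],"fingers":0},{"linear":[0,0,0],"delta_rot":[0,0,0],"fingers":0}]' >/dev/null
python3 - <<'E'
from h import *; track(); toolto([.466,-.0235,.150])
from rig import eyes
c=eyes.read_camera("side"); cv2.imwrite("pics/s2.png",cv2.resize(c["frame"][120:280,240:440],None,fx=3,fy=3,interpolation=cv2.INTER_CUBIC)[:,:,::-1])
E
```

```text
t 12.2 travel mm 47.9 lat -0.3 area 155 175 | tcp s 5.6 lat 0.9 z 0.1558 Falong -0.6 F [-0.4 -0.4 -0.8]
t 12.2 tcp [ 0.5642 -0.044   0.1558] xang 63.44 zaxis [-4.e-04  0.e+00 -1.e+00] F [-0.4 -0.4 -0.8] gap 0.0
shift tool mm [-25.5 -97.    5.8]
```

View pics/s2.png

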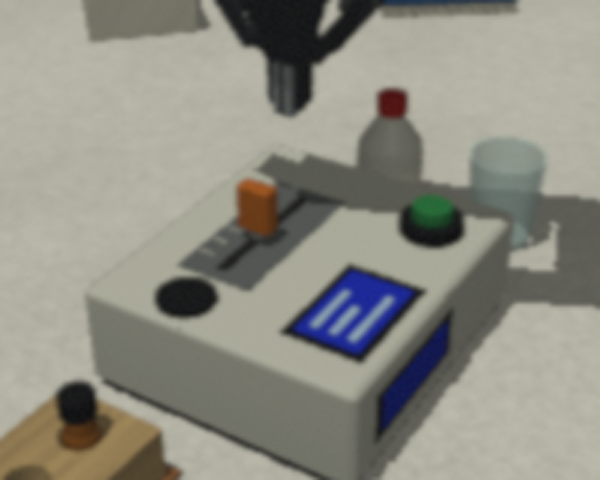

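The lever, at crop (258,208), has two ticks left ahead of it, so it is in the third detent. The button at crop (432,210) is free. Moving over it.

```bash
python3 -m inch '[{"linear":[-6,-24,0],"delta_rot":[0,0,0],"fingers":0},{"linear":[-6,-24,0],"delta_rot":[0,0,0],"fingers":0},{"linear":[-6,-24,0],"delta_rot":[0,0,0],"fingers":0},{"linear":[-7,-25,0],"delta_rot":[0,0,0],"fingers":0},{"linear":[0,0,15],"delta_rot":[0,0,0],"fingers":0},{"linear":[0,0,20],"delta_rot":[0,0,0],"fingers":0},{"linear":[0,0,10],"delta_rot":[0,0,0],"fingers":0},{"linear":[0,0,0],"delta_rot":[0,0,0],"fingers":0}]' >/dev/null
python3 - <<'E'
from h import *; toolto([.466,-.0235,.095])
from rig import eyes
c=eyes.read_camera("side"); cv2.imwrite("pics/s3.png",cv2.resize(c["frame"][120:280,280:480],None,fx=3,fy=3,interpolation=cv2.INTER_CUBIC)[:,:,::-1])
E
```

```text
t 13.05 tcp [ 0.466  -0.0226  0.109 ] xang 63.46 zaxis [-3.5e-03  3.0e-04 -1.0e+00] F [-0.4  0.3  0.7] gap 0.0
shift tool mm [-0.7  0.5 14. ]
```

View pics/s3.png

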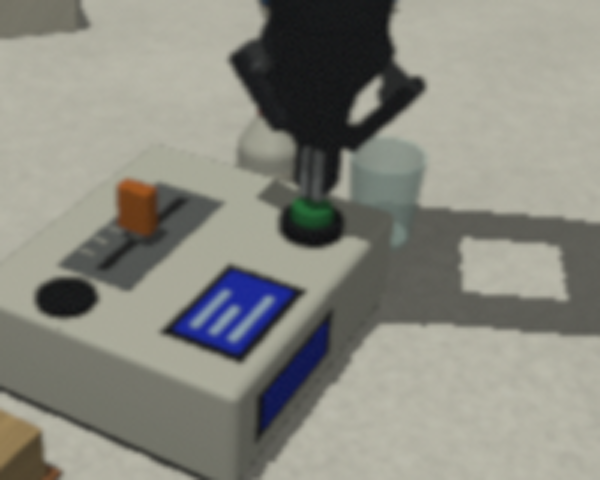

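The fingertips, at crop (315,190), hover right over the button at (313,212). I'll press in small steps.

```bash
for i in 1 ; do python3 -m inch '[{"linear":[0,0,2],"delta_rot":[0,0,0],"fingers":0},{"linear":[0,0,2],"delta_rot":[0,0,0],"fingers":0},{"linear":[0,0,2],"delta_rot":[0,0,0],"fingers":0},{"linear":[0,0,0],"delta_rot":[0,0,0],"fingers":0}]' | sed -n '2p;4p'; done
python3 -m inch '[{"linear":[0,0,1],"delta_rot":[0,0,0],"fingers":0},{"linear":[0,0,1],"delta_rot":[0,0,0],"fingers":0},{"linear":[0,0,1],"delta_rot":[0,0,0],"fingers":0},{"linear":[0,0,0],"delta_rot":[0,0,0],"fingers":0}]' | sed -n '2p;4p'
python3 -m inch '[{"linear":[0,0,1],"delta_rot":[0,0,0],"fingers":0},{"linear":[0,0,1],"delta_rot":[0,0,0],"fingers":0},{"linear":[0,0,0],"delta_rot":[0,0,0],"fingers":0}]' | sed -n '2p;4p'
```

```text
tool_pos: [0.4666, -0.0226, 0.1052]
contact_force: [0.1, -0.1, 1.1]
tool_pos: [0.4666, -0.0226, 0.1022]
contact_force: [0.4, 0.4, 0.6]
tool_pos: [0.4666, -0.0226, 0.1003]
contact_force: [-0.7, 0.0, 2.2]
```

```bash
python3 -m inch '[{"linear":[0,0,1],"delta_rot":[0,0,0],"fingers":0},{"linear":[0,0,1],"delta_rot":[0,0,0],"fingers":0},{"linear":[0,0,0],"delta_rot":[0,0,0],"fingers":0}]' | sed -n '2p;4p'
python3 -m inch '[{"linear":[0,0,1],"delta_rot":[0,0,0],"fingers":0},{"linear":[0,0,1],"delta_rot":[0,0,0],"fingers":0},{"linear":[0,0,0],"delta_rot":[0,0,0],"fingers":0}]' | sed -n '2p;4p'
python3 -m inch '[{"linear":[0,0,1],"delta_rot":[0,0,0],"fingers":0},{"linear":[0,0,0],"delta_rot":[0,0,0],"fingers":0}]' | sed -n '2p;4p'
```

```text
tool_pos: [0.4667, -0.0226, 0.0983]
contact_force: [-0.8, 0.2, 2.7]
tool_pos: [0.4667, -0.0226, 0.0963]
contact_force: [-1.3, -0.5, 4.2]
tool_pos: [0.4668, -0.0226, 0.0959]
contact_force: [-3.5, 0.8, 9.8]
```

```bash
python3 -m inch '[{"linear":[0,0,1],"delta_rot":[0,0,0],"fingers":0},{"linear":[0,0,0],"delta_rot":[0,0,0],"fingers":0}]' | sed -n '2p;4p'
python3 -m inch '[{"linear":[0,0,-3],"delta_rot":[0,0,0],"fingers":0},{"linear":[0,0,-5],"delta_rot":[0,0,0],"fingers":0},{"linear":[0,0,-15],"delta_rot":[0,0,0],"fingers":0},{"linear":[0,0,-30],"delta_rot":[0,0,0],"fingers":0},{"linear":[0,0,-30],"delta_rot":[0,0,0],"fingers":0},{"linear":[0,0,0],"delta_rot":[0,0,0],"fingers":0},{"linear":[0,0,0],"delta_rot":[0,0,0],"fingers":0}]'
python3 - <<'E'
from h import *; track()
from rig import eyes
c=eyes.read_camera("side"); S=dict(np.load("side0.npz"))
for k in (S,c): print(mask(k,*GR,(350,140,430,300))[1:])
cv2.imwrite("pics/s4.png",cv2.resize(c["frame"][120:320,190:440],None,fx=3,fy=3,interpolation=cv2.INTER_CUBIC)[:,:,::-1])
E
```

```text
tool_pos: [0.4669, -0.0226, 0.0958]
contact_force: [-8.4, 0.4, 19.5]
t: 15.9
tool_pos: [0.4668, -0.0226, 0.1782]
ee_rot: [0.0, 0.851, 0.526, 0.0]
contact_force: [-0.8, 0.4, -1.6]
finger_gap: 0.0001
finger_force: 0.0
t 15.95 travel mm 48.1 lat -0.1 area 155 172 | tcp s -18.8 lat -96.1 z 0.1772 Falong 0.2 F [-0.1  0.2 -0.2]
(array([377, 186,  14,  10, 118], dtype=int32), array([383.48305085, 190.72881356]))
(array([377, 185,  14,  11, 126], dtype=int32), array([383.54761905, 190.38095238]))
```

View pics/s4.png

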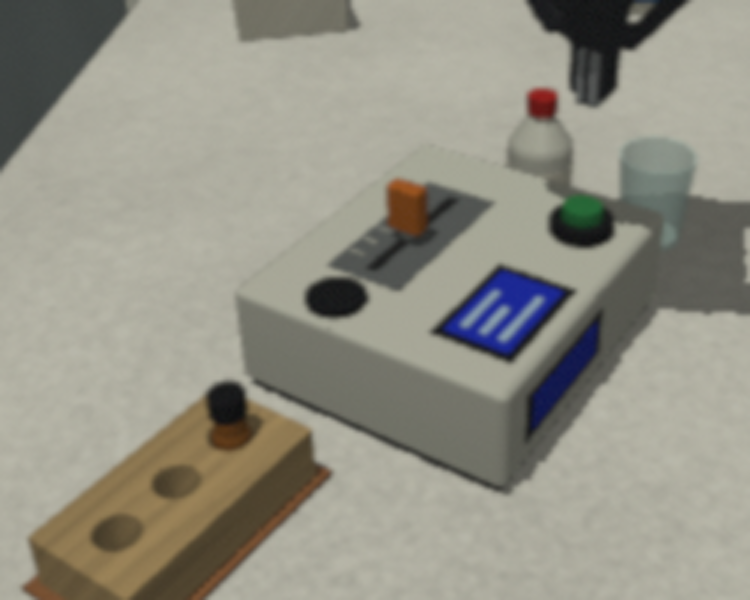

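The lever is still in the third detent at crop (407,208), the button is back up at (583,210), and the vial, bottle and beaker look unmoved. The gripper is clear, so I'll hand in.

```bash
python3 -c "
from rig import close_job; print(close_job())"
```

```text
the job is handed in; nothing more can be done
None
```

The job is handed in: the lever rests in the third click (about 48 mm by camera), the button was then pressed to its stop and came back up, and the vial, bottle and beaker look unmoved; the hand-in returned no verdict.

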